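Change over a cylinder test fixture with a ratchet lever

ROBOT

A 6-joint arm with a two-finger parallel gripper is mounted at the origin on a cart in front of the work surface, level with it; the furniture and walls round the work are solid. World frame = base frame: x ahead of the robot, y to its left, z up, the work surface at z = 0. Lengths are in mm, angles in rad, forces in N, time in s.
With the tool pointing down it reaches from about 300 to 775 mm from the base axis. Payload 14.6 kg.
Tool frame: the origin (TCP) lies midway between the tips of the shut fingers; the grasp point (between the pads) lies 19 mm behind it (grip_depth is the distance from the TCP to the grasp point, in mm); z points along the fingers, y is the direction in which the jaws open and shut (so a half turn about z gives the same grasp; the last joint's range is limited). The gripper opens to 94 mm and grips with 3 to 60 N. Pads are 16 mm wide; open, the fingers measure 119 mm over their backs; the gripper's body (75 mm by 177 mm) begins 78 mm behind the grasp point.
Start: joints at [1.218, 0.3, 1.521, -0, 1.321, -0.067], TCP at [155.056, 527.681, 205.446] pointing down, gripper open.
Joint ranges: [-3.03, 3.03], [-0.79, 2.21], [0.23, 2.52], [-1.04, 4.18], [0, 3.07], [-2.55, 2.55]. Speed limits (rad/s): [2.22, 2.22, 2.57, 3.14, 3.14, 3.14].

INTERFACE

Orientations are given as [roll, pitch, yaw] about the fixed x, y, z axes, in that order (R = Rz(yaw) Ry(pitch) Rx(roll)).
In Python, from cell import read_state, camera, camera_info, sign_off, grip_depth gives the robot as it stands.
- The arm moves only by the tool drive_tool, never from a script. Its argument "motion" is one flat list of numbers, 4 for each row, row after row: the shift along the tool's x, y, z in mm, then the turn about the tool's z in rad. A call has 1 to 8 rows; each row shifts and turns the pose as measured when the row begins, along the tool's axes as they then stand; what a row does not reach is not made up. A row lasts 1/12 s, in which the tool goes at most 41.7 mm and 7.16 degrees, less where a joint would pass 70% of its speed; a pose out of reach is approached as far as the arm can. A call is refused whole if a number of a shift passes 41.7 or a number of a turn 0.125, either way. A call with a gripper value outside its range is refused whole. "jaw" is the closure, from 0 (fully open) to 1 (shut), set as the call begins (left out, the last holds). The fingers move at their own pace and stop on an object; "grip_force" is the grip in N (left out, the last holds). Time passes only in rows, so rows that do not move let the fingers close. It gives the time, the measured TCP pose, the force and the opening at its end, in the units of the state.
- read_state(): the state, without advancing time (a new reading comes with each control period).
- camera(name): name is "scene" or "side" or "wrist"; returns the picture (420x560x3 uint8, red, green, blue); there is no depth.
- camera_info(name): a dict with "fovy" (degrees; the focal length in pixels is half the picture's height over the tangent of half this angle, whatever the lens; pixels are square), "cx", "cy" (the principal point, pixels), "camera_from_world" (4x4, takes a point from world to camera coordinates). Camera axes: x right, y up, looking along -z (the intrinsics and any distortion apply to the point x, -y, -z); pixel columns grow to the right and rows downward; lengths in mm; the calibration is good to about 2 mm. A picture is of the moment at which its call begins: read the wrist's pose just before it. camera_info takes no time and is no camera call; for the wrist camera it gives the pose at the moment of the call.
- sign_off(): hands the job in, once; it reports no verdict.
The state is a dict: "clock": time; "joints": joint angles; "qd": joint speeds; "effort": joint torques, N m; "eef_pos": TCP position; "eef_rot": TCP orientation; "wrist_force": force on the tool from outside, world axes, zero at the start; "moment": the same for the moment, N m; "finger_gap": finger opening in mm.
Only numpy, scipy, OpenCV 4.12 (cv2) and the standard library are available. Lean on these libraries where they do the work, as an engineer would, in place of code of your own. Each camera call takes 0.05 s, during which the arm holds its last target. There are 200 camera calls.

TASK

The air cylinders lying in the test fixture are finished. Wind the yellow keeper bar fully back with the ratchet lever (turn it clockwise; when it reaches its stop, lift it off its serrations, swing it back and turn again), drop every finished cylinder into the blue tote, and lay each waiting cylinder from the table flat in a bay of its own, lengthwise. Then wind the bar fully home again with the lever (anticlockwise) and leave the lever down in its serrations.

Things in the scene. Friction and masses are not known exactly. Their poses are not given: they have to be found in the camera images.
- fixture: fixed test fixture: base plate 197 x 347 x 8 mm. Origin on the table under the middle bay's centre; +x away from the robot, +y left. Three open bays at y = -66, 0, 66 mm, each 134 (x) x 50 mm, floor 8 mm and ribs round them 20 mm above the table. Steel guide plates, 55 mm high, at y = -124 and 124 mm, x -15 to 120 mm. Blue housing at the left, 50 mm high, carries the lever
- bay0 (a point): centre of the right bay's floor, 8 mm above the table; axes as the fixture's
- bay1 (a point): centre of the middle bay's floor
- bay2 (a point): centre of the left bay's floor
- bar (a joint): yellow keeper bar across all bays, 32 mm wide, underside 55 mm and top 69 mm above the table. 0 = fully home (over x = 20 to 52 mm of the fixture: the cylinders cannot be lifted out), 0.06 m = fully back, away from the robot. Driven only by the crown, 0.03 m per rad, firm stops at both ends
- crown (a joint): toothed steel crown under the lever's hub, rad, 0 (bar home) to 2.0 (bar fully back), grows clockwise seen from above. Friction holds it where it is left (about 0.25 N m to turn)
- swing (a joint): swing of the lever about its upright spindle, -0.85 to 0.85 rad (stops), grows clockwise seen from above. At 0 the lever points along the fixture's -x (to the robot), at + its knob is farther left (+y). While down, its serrations carry the crown both ways, with about 0.12 rad of play
- lift (a joint): lift of the lever, m: 0 = down in the serrations, 0.016 = top stop; above 0.010 it swings freely over the crown. A spring and its weight (3 to 5 N) press it down. 12 serrations: it drops to 0 only where swing minus crown is within about 0.06 rad of a multiple of pi/6; elsewhere it rests on the tips at about 0.008 until turned a little further
- spindle (a point): point on the lever's vertical axis, 50 mm above the table; axes as the fixture's
- knob (a point): grip point of the lever: upright round orange handle 22 mm across at the lever's end, 85 mm from the spindle axis; 112 mm above the table when the lever is down; the handle reaches 28 mm above it and 18 mm below it, down to the lever's black arm; the hub's top is 88 mm above the table
- done0_mid (a point): body middle of an air cylinder: white block 89 long x 32 x 32 mm, 10 mm rod 30 mm out of one end, two blue ports (12 mm across, 12 mm high) on top; 120 mm in all, 0.17 kg. Site y runs lengthwise (rod at -y), z up through the ports; grip across the 32 mm. Finished; starts in the right bay, rod towards the robot, or is absent
- done1_mid (a point): the same point of the finished cylinder that starts in the middle bay, or absent
- done2_mid (a point): the same point of the finished cylinder that starts in the left bay, or absent
- next0_mid (a point): the same point of a waiting cylinder that starts on the open table right of the fixture, ports up, or absent
- next1_mid (a point): the same point of the second waiting cylinder, on the table right of the fixture farther from the robot, or absent
- tote: loose blue open plastic tote, 260 (x) x 180 (y) x 85 mm high, walls and floor 5 mm, rim 6 mm wider on each side, 0.9 kg; origin under its centre, on the table
Not all that is in view belongs to the job. What is shaped like the part that bears done2_mid but brown or orange is not meant.

How it is judged (in metres and radians):
On the way, in this order (a step that is already met when the one before it is completed fails the run):
1. the keeper bar is wound fully back (value of joint bar above 0.056 m), for 0.2 s.
2. every finished cylinder is in the tote and every waiting cylinder lies flat in a bay (x of done0_mid in the frame of tote between -0.125 and 0.125 m and y of done0_mid in the frame of tote between -0.085 and 0.085 m and z of done0_mid in the frame of tote between 0 and 0.085 m and x of done1_mid in the frame of tote between -0.125 and 0.125 m and y of done1_mid in the frame of tote between -0.085 and 0.085 m and z of done1_mid in the frame of tote between 0 and 0.085 m and x of done2_mid in the frame of tote between -0.125 and 0.125 m and y of done2_mid in the frame of tote between -0.085 and 0.085 m and z of done2_mid in the frame of tote between 0 and 0.085 m and x of next0_mid in the frame of fixture between -0.04 and 0.04 m and y of next0_mid in the frame of fixture between -0.092 and 0.092 m and z of next0_mid in the frame of fixture between 0.018 and 0.03 m and angle between the y axis of each of next0_mid, next1_mid and the x axis of fixture, either way round below 0.25 rad and x of next1_mid in the frame of fixture between -0.04 and 0.04 m and y of next1_mid in the frame of fixture between -0.092 and 0.092 m and z of next1_mid in the frame of fixture between 0.018 and 0.03 m), for 0.2 s.
3. the keeper bar is fully home again (value of joint bar below 0.004 m), for 0.2 s.
At the end, for the whole second after the job is handed in: finished cylinders: body middle inside the tote, below its rim; waiting ones: flat on a bay floor (axis 10-22 mm above it), within 0.25 rad of lengthwise; bar within 4 mm of home; lever down (lift < 3 mm); tote upright (all of step 2 and value of joint bar below 0.004 m and value of joint lift below 0.003 m and angle between tote's own z axis and vertical below 0.1 rad); the robot touches nothing.
Of done0, done1, done2 only 2 to 3 are there at a start; the rules pass over those that are not, and their reading is None.
Of next0, next1 only 1 to 2 are there at a start; the rules pass over those that are not, and their reading is None.
At some moment in a run one of next0, next1, tote may be knocked a few centimetres aside while the robot is not near it.
Once in a run the grip may slacken for a moment while it holds something.
It also fails if it takes over 200 s, if anything falls off the work surface, if the arm or the gripper's body presses on something with over 40 N, if the wrist force passes 120 N, or if a joint passes its speed limit or range.

## Working session

There is one attempt and no reset: what is moved stays moved. The work goes in short steps, Python scripts to look and compute and a tool call to move; the robot and the scene stay as the last step left them, time stands still between calls to the robot, and variables do not carry over. Pictures are saved under pics/ and viewed, on a budget of 14 in all, crops included, one or two more only if the job needs it, and the job is handed in when it is done.

Besides the shell and the picture viewer there is one more tool, called by a JSON object that holds its "fn" and its "kwargs", one argument or row to a line. drive_tool: Moves the arm, as the interface text tells. Its arguments: {"type":"object","properties":{"motion":{"type":"array","items":{"type":"number"}},"jaw":{"type":"number"},"grip_force":{"type":"number"}},"required":["motion"]}

```bash
ls; mkdir -p pics; python3 - <<'E'
from cell import *
import cv2
s=read_state();print({k:s[k] for k in('clock','eef_pos','eef_rot','finger_gap','wrist_force')},grip_depth)
for n in('scene','side','wrist'):
    i=camera_info(n);im=camera(n);cv2.imwrite(f'pics/{n}0.png',im[:,:,::-1]);print(n,i)
E
```

```text
pics
{'clock': 0.0, 'eef_pos': array([154.95201629, 527.46489778, 204.89352854]), 'eef_rot': array([-3.14047927e+00, -8.60216127e-05,  2.85583319e+00]), 'finger_gap': 93.99869817875361, 'wrist_force': array([ 1.76350375, -0.47733499,  0.37552683])} 18.8
scene {'fovy': 43.245291621734204, 'cx': 274.96124604215515, 'cy': 208.07543941438422, 'camera_from_world': array([[ 7.50664494e-01, -6.60656241e-01, -6.01242533e-03,
        -3.79206585e+02],
       [ 3.70224754e-01,  4.13092302e-01,  8.32038690e-01,
        -2.79008407e+02],
       [-5.47207866e-01, -6.26807851e-01,  5.54685018e-01,
        -1.14835552e+03],
       [ 0.00000000e+00,  0.00000000e+00,  0.00000000e+00,
         1.00000000e+00]])}
side {'fovy': 54.915117818655304, 'cx': 271.1959305420633, 'cy': 209.0542901259097, 'camera_from_world': array([[ 8.75204673e-01, -4.83275996e-01,  2.14730405e-02,
        -4.48978451e+02],
       [ 2.48158888e-01,  4.86628958e-01,  8.37621289e-01,
        -2.31984446e+02],
       [-4.15251666e-01, -7.27761340e-01,  5.45829172e-01,
        -1.09000417e+03],
       [ 0.00000000e+00,  0.00000000e+00,  0.00000000e+00,
         1.00000000e+00]])}
wrist {'fovy': 65.07184864679051, 'cx': 277.75471579692544, 'cy': 204.45219478346422, 'camera_from_world': array([[ 2.81890300e-01,  9.59445209e-01, -1.65805025e-03,
        -5.49413979e+02],
       [-9.31770740e-01,  2.73346494e-01, -2.38924635e-01,
         2.31982520e+01],
       [-2.28781875e-01,  6.88954598e-02,  9.71036698e-01,
        -3.91428139e+02],
       [ 0.00000000e+00,  0.00000000e+00,  0.00000000e+00,
         1.00000000e+00]])}
```

View pics/scene0.png

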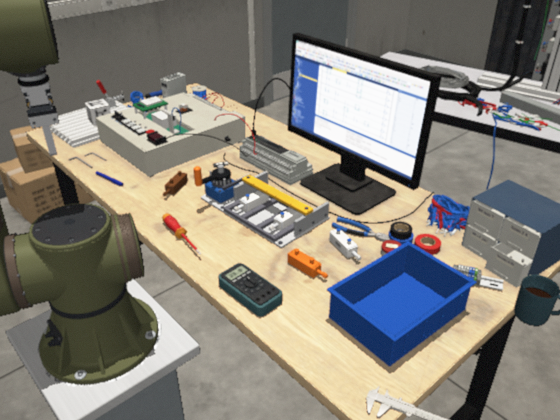

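View pics/side0.png

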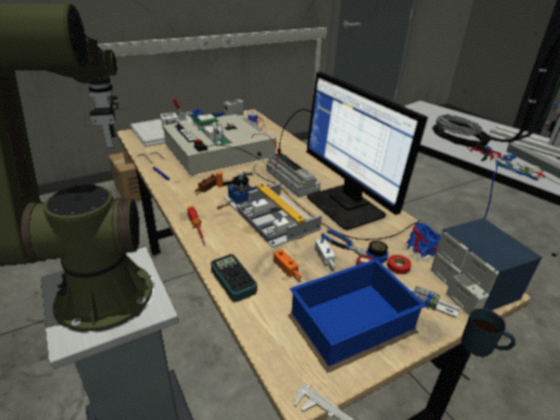

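```bash
cat > h.py <<'E'
import numpy as np, cv2
from cell import *
def ray(n,u,v,info=None):
    i=info or camera_info(n);T=i['camera_from_world'];f=210/np.tan(np.radians(i['fovy']/2))
    d=T[:3,:3].T@np.array([(u-i['cx'])/f,-(v-i['cy'])/f,-1]);return -T[:3,:3].T@T[:3,3],d
def on(n,u,v,z,info=None):
    o,d=ray(n,u,v,info);return np.round(o+d*(z-o[2])/d[2],1)
def px(n,p,info=None):
    i=info or camera_info(n);T=i['camera_from_world'];f=210/np.tan(np.radians(i['fovy']/2))
    c=T[:3,:3]@np.array(p,float)+T[:3,3];return np.round([i['cx']-f*c[0]/c[2],i['cy']+f*c[1]/c[2]],1)
def snap(n,name):
    i=camera_info(n);im=camera(n)[:,:,::-1].copy();cv2.imwrite(f'pics/{name}.png',im)
    return im,i
E
python3 - <<'E'
from h import *
im=cv2.imread('pics/scene0.png')
cv2.imwrite('pics/c1.png',cv2.resize(im[150:300,150:375],None,fx=3.5,fy=3.5,interpolation=cv2.INTER_CUBIC))
print(px('scene',[500,0,0]),px('scene',[500,100,0]),px('scene',[600,0,0]))
E
```

```text
[273.5 243.1] [250.  226.8] [300.5 228.5]
```

View pics/c1.png

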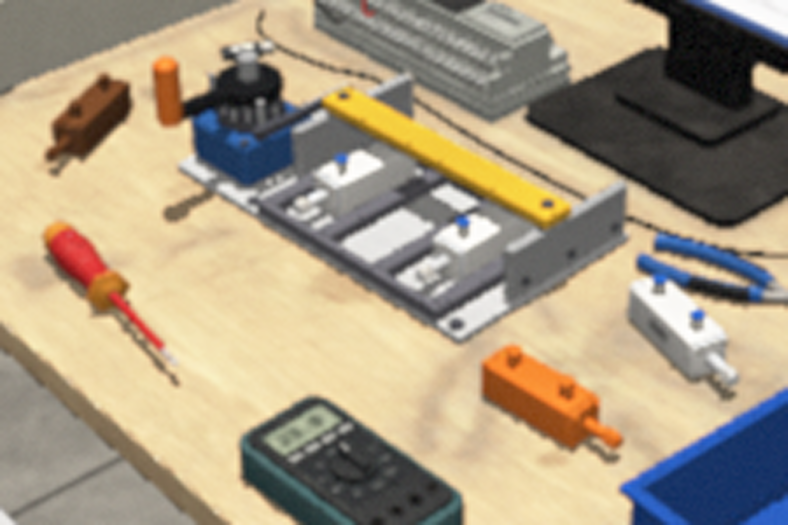

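```bash
python3 - <<'E'
from h import *
def c(u,v,z):return on('scene',u/3.5+150,v/3.5+150,z)
for n,u,v,z in [('knobtop',166,64,140),('barL',345,95,69),('barR',548,205,69),('d2port',342,160,52),('d0port',463,222,52),('n port far',659,282,44),('n port near',697,317,44),('plate front corner',460,340,8),('plate left corner',185,165,8),('knob bottom',170,122,94),('hub top',250,75,88),('tote near',632,488,85)]:print(n,c(u,v,z))
print('tote rim side', [on('scene',*p,85) for p in((330,289),(408,243),(474,281),(394,334))])
E
```

```text
knobtop [447.7 261.2 140. ]
barL [597.8 223.6  69. ]
barR [608.8 -12.5  69. ]
d2port [547.4 166.1  52. ]
d0port [560.9  32.6  52. ]
n port far [ 624.9 -116.4   44. ]
n port near [ 613.7 -164.6   44. ]
plate front corner [497.1 -35.    8. ]
plate left corner [484.  305.5   8. ]
knob bottom [439.6 250.6  94. ]
hub top [539.1 277.7  88. ]
tote near [ 411.  -289.6   85. ]
tote rim side [array([ 411.1, -287.9,   85. ]), array([ 669.7, -300.2,   85. ]), array([ 665.8, -480.4,   85. ]), array([ 410.8, -460.7,   85. ])]
```

{"fn": "drive_tool", "kwargs": {
  "motion": [0,0,-25,0,-30,-25,0,0,-30,-25,0,0,-30,-25,0,0,-30,-25,0,0,-30,-25,0,0,-30,-25,0,0,-30,-25,0,0],
  "jaw": 0
}}

```text
clock: 0.82
eef_pos: [308.3, 295.0, 229.0]
eef_rot: [-3.137, -0.001, 2.866]
wrist_force: [0.8, 0.4, 0.6]
finger_gap: 94.0
```

{"fn": "drive_tool", "kwargs": {
  "motion": [-30,-25,0,0,-30,-25,0,0,-30,-25,0,0,-30,-25,0,0,0,0,0,-0.11,0,0,0,-0.11,0,0,0,-0.11,0,0,0,0]
}}

```text
clock: 1.48
eef_pos: [402.3, 150.8, 228.9]
eef_rot: [-3.137, -0.002, -3.085]
wrist_force: [-0.9, 1.2, 0.0]
finger_gap: 94.0
```

```bash
python3 - <<'E'
from h import *
im,i=snap('wrist','w1');print(read_state()['eef_rot'])
import pickle;pickle.dump(i,open('w1.pkl','wb'))
E
```

```text
[-3.13707186e+00 -2.09478130e-03 -3.09079390e+00]
```

View pics/w1.png

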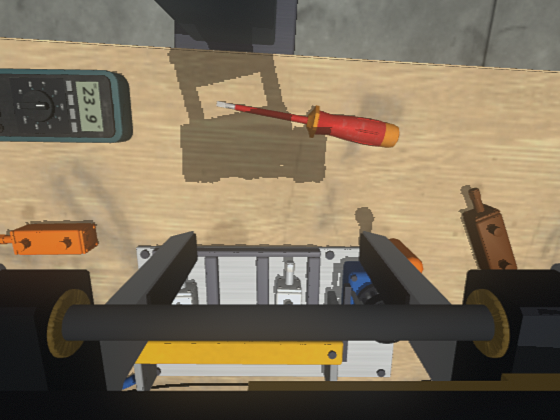

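{"fn": "drive_tool", "kwargs": {
  "motion": [-36,-7,-10,0,-36,-7,-10,0,-36,-7,0,0,-36,-7,0,0,0,0,0,0]
}}

```text
clock: 1.95
eef_pos: [550.6, 129.9, 247.5]
eef_rot: [-3.137, -0.005, -3.109]
wrist_force: [-0.9, -1.0, 0.2]
finger_gap: 94.1
```

```bash
python3 - <<'E'
from h import *
im,i=snap('wrist','w2')
import pickle;pickle.dump(i,open('w2.pkl','wb'))
E
```

```text
(no output)
```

View pics/w2.png

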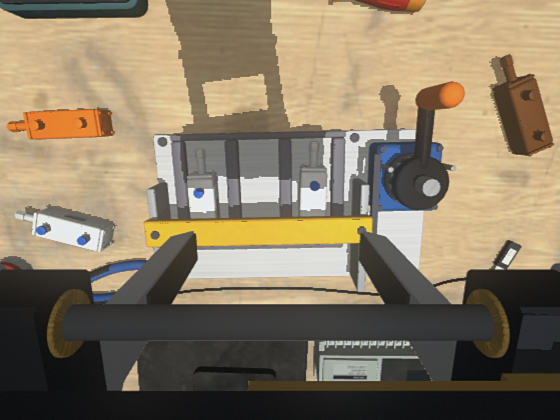

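```bash
python3 - <<'E'
from h import *
import pickle;i=pickle.load(open('w2.pkl','rb'))
P={'holeR':(163,141,8),'holeL':(354,137,8),'cornR':(152,135,8),'cornL':(424,130,8),'boltR':(155,236,69),'boltL':(362,230,69),'knobtop':(453,95,140),'hub':(418,182,88),'spinbolt':(431,187,100),'port0':(198,193,52),'port2':(314,185,52),'nportA':(43,230,44),'nportB':(83,241,44),'armmid':(425,135,92),'barRfront':(146,221,69),'barLfront':(372,218,69)}
R={k:on('wrist',*v,i) for k,v in P.items()}
for k,v in R.items():print(k,v)
for a,b in(('holeR','holeL'),('cornR','cornL'),('boltR','boltL'),('barRfront','barLfront')):
    d=R[b]-R[a];print(a,b,np.linalg.norm(d[:2]),np.arctan2(-d[0],d[1]))
E
```

```text
holeR [504.6 -16.3   8. ]
holeL [491.9 222.6   8. ]
cornR [497.7 -29.8   8. ]
cornL [480.5 308.5   8. ]
boltR [609.   -9.7  69. ]
boltL [593.6 227.1  69. ]
knobtop [451.5 272.2 140. ]
hub [533.4 275.3  88. ]
spinbolt [536.1 283.9 100. ]
port0 [560.4  36.8  52. ]
port2 [546.5 171.3  52. ]
nportA [ 614.9 -156.5   44. ]
nportB [ 627.5 -108.8   44. ]
armmid [485.3 274.3  92. ]
barRfront [591.3 -18.9  69. ]
barLfront [579.1 237.1  69. ]
holeR holeL 239.23732986304626 0.05311032550162125
cornR cornL 338.7369628487568 0.05079870688162644
boltR boltL 237.3002317740124 0.06494233126767815
barRfront barLfront 256.29053825687754 0.047620221424028185
```

```bash
python3 - <<'E'
from h import *
import pickle;i=pickle.load(open('w2.pkl','rb'))
def tri(a,b):
    (o1,d1),(o2,d2)=ray('wrist',*a,i),ray('scene',b[0]/3.5+150,b[1]/3.5+150)
    s=np.linalg.lstsq(np.c_[d1,-d2],o2-o1,rcond=None)[0];p,q=o1+s[0]*d1,o2+s[1]*d2;return np.round((p+q)/2,1),np.linalg.norm(p-q).round(1)
print('knobtop',tri((453,95),(166,62)),'spinbolt',tri((431,187),(248,60)),'port2',tri((314,185),(342,160)),'port0',tri((198,193),(463,222)),'boltL',tri((362,230),(345,95)),'boltR',tri((155,236),(548,205)),'nA',tri((43,230),(697,317)),'nB',tri((83,241),(659,282)),sep='\n')
for z in (100,112,120):print(on('scene',167/3.5+150,92/3.5+150,z))
im=cv2.imread('pics/w2.png');h=cv2.cvtColor(im,cv2.COLOR_BGR2HSV)
m=cv2.inRange(h,(5,150,150),(20,255,255));m[:,:380]=0;m[:,480:]=0
ys,xs=np.where(m>0);print(xs.min(),xs.max(),ys.min(),ys.max(),cv2.minEnclosingCircle(np.c_[xs,ys].astype(np.float32)))
E
```

```text
knobtop
(array([452.6, 272.4, 136.2]), np.float64(4.2))
spinbolt
(array([537.6, 281.2, 102. ]), np.float64(5.0))
port2
(array([548.5, 170.6,  49.1]), np.float64(3.7))
port0
(array([562.1,  35.5,  49.5]), np.float64(2.4))
boltL
(array([596.2, 225.9,  68.1]), np.float64(5.4))
boltR
(array([610.1, -10.6,  67.2]), np.float64(1.0))
nA
(array([ 617.4, -160.7,   39.2]), np.float64(1.8))
nB
(array([ 629.7, -112. ,   39.1]), np.float64(0.5))
[459.6 283.2 100. ]
[448.6 265.4 112. ]
[441.3 253.5 120. ]
407 464 0 107 ((432.0, 53.0), 57.384765625)
```

{"fn": "drive_tool", "kwargs": {
  "motion": [18.8,28.8,10,0,18.8,28.8,10,0,18.8,28.8,10,0,18.8,28.8,10,0,18.8,28.8,10,0,0,0,0,0]
}}

```text
clock: 2.5
eef_pos: [441.7, 276.8, 195.1]
eef_rot: [-3.137, -0.006, -3.131]
wrist_force: [-0.3, 0.1, -1.1]
finger_gap: 94.3
```

```bash
python3 - <<'E'
from h import *
im,i=snap('wrist','w3');print(px('wrist',[452,271,140]),px('wrist',[537,280,102]));im,i=snap('scene','s3');
a=cv2.resize(im[110:250,150:300],None,fx=4,fy=4);cv2.imwrite('pics/s3c.png',np.hstack([cv2.resize(cv2.imread('pics/w3.png'),(400,300)),a[:300,:400]]))
E
```

```text
[271.4 232.8] [281.5 307.2]
```

View pics/s3c.png

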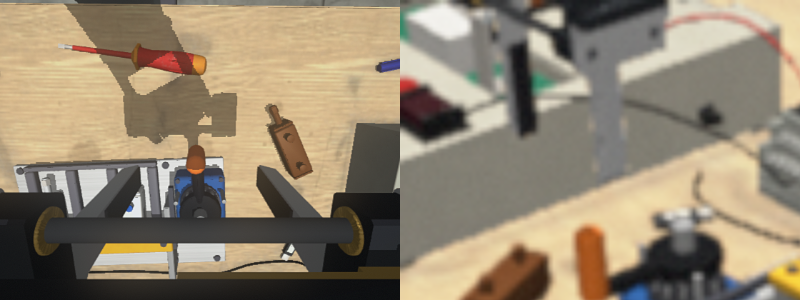

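{"fn": "drive_tool", "kwargs": {
  "motion": [-10,-4,5,0,0,0,32,0,0,0,32,0,0,0,29,0,0,0,0,0]
}}

```text
clock: 3.02
eef_pos: [460.6, 265.8, 99.0]
eef_rot: [-3.14, 0.006, -3.14]
wrist_force: [-0.6, -0.1, -1.1]
finger_gap: 93.4
```

{"fn": "drive_tool", "kwargs": {
  "motion": [0,0,0,0,0,0,0,0,0,0,0,0,0,0,0,0,0,0,0,0,0,0,0,0],
  "jaw": 1,
  "grip_force": 25
}}

```text
clock: 3.52
eef_pos: [465.3, 264.0, 105.5]
eef_rot: [3.14, 0.012, 3.137]
wrist_force: [0.2, 0.3, 0.7]
finger_gap: 57.6
```

{"fn": "drive_tool", "kwargs": {
  "motion": [6,8,5,0,5,2,3,0,0,0,0,0,0,0,0,0,0,0,0,0,0,0,0,0,0,0,0,0,0,0,0,0]
}}

```text
clock: 4.18
eef_pos: [453.0, 275.8, 97.6]
eef_rot: [3.139, 0.014, 3.138]
wrist_force: [-0.9, -0.0, 0.3]
finger_gap: 21.7
```

{"fn": "drive_tool", "kwargs": {
  "motion": [0,10.2,0,0,-1.3,10.1,0,0,-2.5,9.9,0,0,-3.7,9.5,0,0,-4.7,9,0,0,-5.9,8.3,0,0,0,0,0,0]
}}

```text
clock: 4.77
eef_pos: [471.6, 329.3, 96.6]
eef_rot: [-3.131, 0.007, 3.133]
wrist_force: [-2.3, -4.5, 5.8]
finger_gap: 21.4
```

{"fn": "drive_tool", "kwargs": {
  "motion": [-4,7,0,0,-4,6,0,0,0,0,0,0]
}}

```text
clock: 5.02
eef_pos: [479.8, 340.8, 96.4]
eef_rot: [-3.125, 0.004, 3.13]
wrist_force: [-3.9, -3.2, 5.3]
finger_gap: 21.5
```

```bash
python3 - <<'E'
from h import *
im,i=snap('scene','s4');
c=im[150:250,190:330]
h=cv2.cvtColor(im,cv2.COLOR_BGR2HSV);m=cv2.inRange(h,(20,150,120),(32,255,255));m[:150]=0;m[260:]=0;m[:,:230]=0;m[:,340:]=0
r=cv2.minAreaRect(np.argwhere(m>0)[:,::-1].astype(np.float32));print(r)
im0=cv2.imread('pics/scene0.png');h=cv2.cvtColor(im0,cv2.COLOR_BGR2HSV);m=cv2.inRange(h,(20,150,120),(32,255,255));m[:150]=0;m[260:]=0;m[:,:230]=0;m[:,340:]=0
print(cv2.minAreaRect(np.argwhere(m>0)[:,::-1].astype(np.float32)))
print([px('scene',[603+b,107+.052*b,69]) for b in(0,20,24,40,60)])
cv2.imwrite('pics/s4c.png',cv2.resize(c,None,fx=5,fy=5))
E
```

```text
((282.6661071777344, 191.18861389160156), (76.4117660522461, 9.235294342041016), 28.072484970092773)
((276.8913269042969, 194.20130920410156), (76.79814147949219, 9.080623626708984), 28.369047164916992)
[array([275.8, 192. ]), array([280.8, 189.3]), array([281.8, 188.8]), array([285.7, 186.8]), array([290.5, 184.2])]
```

{"fn": "drive_tool", "kwargs": {
  "motion": [0,0,-7,0,0,0,-6,0,0,0,0,0]
}}

```text
clock: 5.32
eef_pos: [479.7, 339.9, 108.3]
eef_rot: [-3.123, 0.003, 3.129]
wrist_force: [-0.3, -1.5, -4.2]
finger_gap: 21.3
```

{"fn": "drive_tool", "kwargs": {
  "motion": [6.5,-7.5,-2,0,6,-8.3,0,0,4.9,-8.9,0,0,3.9,-9.4,0,0,2.7,-9.8,0,0,1.5,-10.1,0,0,0,0,0,0]
}}

```text
clock: 5.9
eef_pos: [450.7, 289.6, 108.9]
eef_rot: [-3.132, 0.001, 3.133]
wrist_force: [0.6, 2.1, -5.1]
finger_gap: 21.8
```

{"fn": "drive_tool", "kwargs": {
  "motion": [-1.5,-10.5,-0.5,0,-0.8,-10.2,0,0,-1.9,-10,0,0,-3.2,-9.7,0,0,-4.2,-9.2,0,0,-5.4,-8.7,0,0,-6.3,-8,0,0,0,0,0,0]
}}

```text
clock: 6.57
eef_pos: [474.7, 220.6, 109.2]
eef_rot: [-3.135, -0.001, 3.134]
wrist_force: [0.7, 3.9, -3.5]
finger_gap: 21.3
```

{"fn": "drive_tool", "kwargs": {
  "motion": [-6,-5.5,0,0,0,0,0,0,0,0,6,0,0,0,6,0,0,0,0,0]
}}

```text
clock: 6.98
eef_pos: [481.0, 213.7, 97.3]
eef_rot: [-3.133, -0.001, 3.132]
wrist_force: [-3.2, -2.7, 13.2]
finger_gap: 21.4
```

```bash
cat >> h.py <<'E'
def bar(name):
    im,i=snap('scene',name)
    h=cv2.cvtColor(im,cv2.COLOR_BGR2HSV);m=cv2.inRange(h,(20,150,120),(32,255,255));m[:150]=0;m[260:]=0;m[:,:230]=0;m[:,340:]=0
    print('bar',cv2.minAreaRect(np.argwhere(m>0)[:,::-1].astype(np.float32)))
E
python3 -c "from h import *;bar('s5')"
```

```text
bar ((282.6661071777344, 191.18861389160156), (76.4117660522461, 9.235294342041016), 28.072484970092773)
```

{"fn": "drive_tool", "kwargs": {
  "motion": [7.2,7.1,0,0,6.3,8,0,0,5.4,8.7,0,0,4.2,9.2,0,0,3.2,9.7,0,0,1.9,10,0,0,0.8,10.2,0,0,0,0,0,0]
}}

```text
clock: 7.7
eef_pos: [447.6, 268.9, 97.4]
eef_rot: [-3.11, -0.009, 3.126]
wrist_force: [4.5, -2.0, -1.0]
finger_gap: 21.3
```

```bash
python3 -c "from h import *;bar('s6')"
```

```text
bar ((287.2032470703125, 188.56565856933594), (75.96833801269531, 8.594162940979004), 27.681060791015625)
```

{"fn": "drive_tool", "kwargs": {
  "motion": [-3,11,0,0,-1,10,0,0,-2,10,0,0,-3,10,0,0,-4,9,0,0,-4.5,8,0,0,0,0,0,0]
}}

```text
clock: 8.33
eef_pos: [461.0, 323.6, 95.2]
eef_rot: [-3.099, -0.021, 3.121]
wrist_force: [-3.1, -8.2, 5.1]
finger_gap: 21.6
```

```bash
python3 -c "from h import *;bar('s7')"
```

```text
bar ((291.60003662109375, 186.30003356933594), (75.57909393310547, 9.838699340820312), 26.56505012512207)
```

{"fn": "drive_tool", "kwargs": {
  "motion": [-3,4,0,0,0,0,0,0,0,0,0,0,0,0,0,0]
}}

```text
clock: 8.72
eef_pos: [461.8, 324.5, 94.8]
eef_rot: [-3.092, -0.027, 3.12]
wrist_force: [-1.1, -3.1, 1.6]
finger_gap: 30.0
```

```bash
python3 -c "from h import *;bar('s8')"
```

```text
bar ((291.60003662109375, 186.30003356933594), (75.57909393310547, 9.838699340820312), 26.56505012512207)
```

{"fn": "drive_tool", "kwargs": {
  "motion": [0,0,0,0,0,0,0,0,-2,4,0,0,-2,4,0,0,0,0,0,0,0,0,0,0]
}}

```text
clock: 9.27
eef_pos: [463.4, 325.6, 93.0]
eef_rot: [-3.077, -0.036, 3.116]
wrist_force: [-6.7, -7.3, 9.7]
finger_gap: 22.0
```

```bash
python3 -c "from h import *;bar('s8')"
```

```text
bar ((291.60003662109375, 186.30003356933594), (75.57909393310547, 9.838699340820312), 26.56505012512207)
```

{"fn": "drive_tool", "kwargs": {
  "motion": [0,0,0,0,0,0,0,0,0,0,0,0,0,0,-25,0,0,0,-30,0,0,0,-35,0,0,0,-35,0],
  "jaw": 0.4
}}

```text
clock: 9.9
eef_pos: [465.6, 330.3, 213.0]
eef_rot: [-3.066, -0.047, 3.115]
wrist_force: [0.5, -0.1, 0.8]
finger_gap: 56.1
```

{"fn": "drive_tool", "kwargs": {
  "motion": [-15,-37,-3,0,-15,-37,-3,0,-15,-37,-3,0,-15,-37,-3,0,-15,-37,-3,0,-15,-36,0,0,0,0,0,0]
}}

```text
clock: 10.48
eef_pos: [556.6, 103.3, 249.0]
eef_rot: [-3.072, -0.032, 3.122]
wrist_force: [-0.1, -0.4, -0.6]
finger_gap: 56.1
```

```bash
python3 - <<'E'
from h import *
import pickle
im,i=snap('wrist','w9');pickle.dump(i,open('w9.pkl','wb'));print(read_state()['eef_pos'],read_state()['eef_rot'])
h=cv2.cvtColor(im,cv2.COLOR_BGR2HSV);m=cv2.inRange(h,(105,150,80),(125,255,255))
n,l,s,c=cv2.connectedComponentsWithStats(m)
for k in range(1,n):
    if 15<s[k,4]<2500:print(s[k],c[k].round(1),on('wrist',*c[k],52,i),on('wrist',*c[k],44,i))
E
```

```text
[555.87416603 105.5849877  248.84753683] [-3.07268675 -0.03243347  3.12288646]
[417 141  35  17 171] [428.3 147.2] [507.7 257.   52. ] [508.  259.9  44. ]
[416 164  31  40 281] [423.8 191.3] [556.9 255.8  52. ] [558.3 258.7  44. ]
[348 179   6   9  36] [349.8 182.9] [546.8 172.8  52. ] [548.  173.9  44. ]
[345 222   8   8  52] [348.5 225.5] [597.3 172.7  52. ] [599.5 173.8  44. ]
[234 232   8   8  52] [237.5 235.5] [610.2  40.1  52. ] [612.7  38.4  44. ]
[ 82 234   6   7  25] [ 84. 237.] [ 613.2 -155.3   52. ] [ 615.7 -161.1   44. ]
[120 242   7   8  42] [122.9 245.6] [ 624.1 -105.9   52. ] [ 626.9 -110.6   44. ]
```

View pics/w9.png

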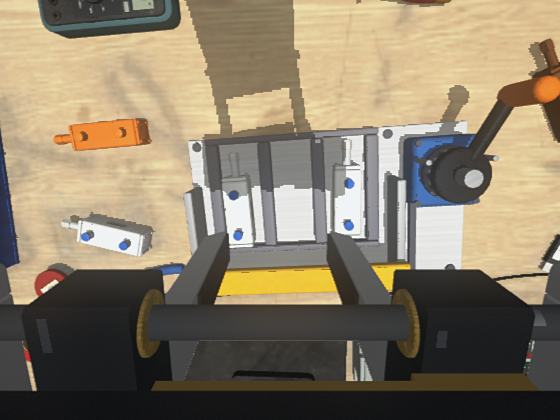

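```bash
cat > to.py <<'E'
import sys,numpy as np
from scipy.spatial.transform import Rotation as R
from cell import read_state
s=read_state();M=R.from_euler('xyz',s['eef_rot']).as_matrix();p=s['eef_pos']
print('at',p.round(1),s['eef_rot'].round(3),'t',s['clock'],'gap',round(s['finger_gap'],1),'zaxis',M[:,2].round(3))
for a in sys.argv[1:]:
    q=np.array([float(v) for v in a.split(',')]);d=M.T@(q-p);print(a,'->',d.round(1),'rows',(abs(d).max()/38).round(1));p=q
E
python3 to.py 572,173,120 572,173,27
```

```text
at [555.9 105.6 248.8] [-3.073 -0.032  3.123] t 10.5333 gap 56.4 zaxis [-0.034 -0.068 -0.997]
572,173,120 -> [-19.   76.4 123.3] rows 3.2
572,173,27 -> [-3.   6.4 92.7] rows 2.4
```

{"fn": "drive_tool", "kwargs": {
  "motion": [-4.7,19,31,0,-4.7,19,31,0,-4.7,19,31,0,-4.7,19,31,0,0,0,0,0,0,0,0,0]
}}

```text
clock: 11.03
eef_pos: [572.5, 178.5, 115.3]
eef_rot: [-3.074, -0.026, 3.122]
wrist_force: [0.7, -0.2, 0.8]
finger_gap: 56.3
```

```bash
python3 to.py 572,173,27
```

```text
at [572.5 178.5 115.3] [-3.074 -0.026  3.122] t 11.0333 gap 56.3 zaxis [-0.028 -0.067 -0.997]
572,173,27 -> [-1.9  0.4 88.4] rows 2.3
```

{"fn": "drive_tool", "kwargs": {
  "motion": [-0.7,0,30,0,-0.6,0,30,0,-0.6,0,20,0,0,0,6,0,0,0,0,0]
}}

```text
clock: 11.45
eef_pos: [574.5, 174.6, 34.3]
eef_rot: [-3.077, -0.016, 3.125]
wrist_force: [0.2, 0.2, 0.4]
finger_gap: 56.3
```

```bash
python3 to.py 572,173,27
```

```text
at [574.5 174.6  34.3] [-3.077 -0.016  3.125] t 11.45 gap 56.3 zaxis [-0.017 -0.064 -0.998]
572,173,27 -> [ 2.3 -1.1  7.4] rows 0.2
```

{"fn": "drive_tool", "kwargs": {
  "motion": [2,-1,7,0,0,0,0,0,0,0,0,0,0,0,0,0,0,0,0,0,0,0,0,0,0,0,0,0,0,0,0,0],
  "jaw": 1,
  "grip_force": 40
}}

```text
clock: 12.12
eef_pos: [575.2, 173.8, 34.7]
eef_rot: [-3.079, -0.007, 3.125]
wrist_force: [-0.1, 0.6, -1.6]
finger_gap: 31.7
```

{"fn": "drive_tool", "kwargs": {
  "motion": [0,0,0,0,0,0,0,0,0,0,4,0,2,0,6,0,1,0,1,0],
  "jaw": 0.5
}}

```text
clock: 12.53
eef_pos: [572.5, 173.2, 23.4]
eef_rot: [-3.08, -0.006, 3.125]
wrist_force: [-0.1, 0.3, -1.7]
finger_gap: 46.6
```

{"fn": "drive_tool", "kwargs": {
  "motion": [0,0,-1,0,0,0,0,0,0,0,0,0,0,0,0.3,0,0,0,0.3,0,0,0,0.3,0],
  "jaw": 1
}}

```text
clock: 13.03
eef_pos: [571.9, 173.2, 23.5]
eef_rot: [-3.079, -0.007, 3.125]
wrist_force: [-1.9, 0.0, 4.6]
finger_gap: 32.2
```

{"fn": "drive_tool", "kwargs": {
  "motion": [0,0,-20,0,0,0,-38,0,0,0,-38,0,0,0,-38,0,4,-36,-8,0,4,-36,0,0,4,-36,0,0,4,-36,0,0]
}}

```text
clock: 13.7
eef_pos: [553.5, 39.8, 178.5]
eef_rot: [-3.079, -0.01, 3.134]
wrist_force: [0.9, -0.5, -1.1]
finger_gap: 32.4
```

```bash
python3 to.py 540,-345,160; python3 -c "
from h import *
im,i=snap('scene','s10')
h=cv2.cvtColor(im,cv2.COLOR_BGR2HSV);m=cv2.inRange(h,(108,150,60),(122,255,255));m[:,:300]=0;m[:230]=0;m[360:]=0
c=max(cv2.findContours(m,0,1)[0],key=cv2.contourArea);a=cv2.approxPolyDP(c,6,True)[:,0];print([(tuple(p),on('scene',*p,85)) for p in a.tolist()])"
```

```text
at [553.5  39.8 178.5] [-3.079 -0.01   3.134] t 13.7 gap 32.4 zaxis [-0.01  -0.063 -0.998]
540,-345,160 -> [  10.5 -383.    42.8] rows 10.1
[((411, 233), array([ 708.4, -280.2,   85. ])), ((398, 239), array([ 664.6, -274.1,   85. ])), ((390, 232), array([ 673., -243.,   85.])), ((398, 248), array([ 636. , -296.3,   85. ])), ((328, 289), array([ 407.8, -285. ,   85. ])), ((330, 317), array([ 350.6, -345.7,   85. ])), ((382, 359), array([ 344.7, -484.7,   85. ])), ((397, 359), array([ 365.5, -503.2,   85. ])), ((461, 311), array([ 563.7, -512.7,   85. ])), ((475, 282), array([ 664.5, -483.7,   85. ])), ((413, 245), array([ 672.2, -313. ,   85. ]))]
```

{"fn": "drive_tool", "kwargs": {
  "motion": [1,-37,2.5,0,1,-37,2.5,0,1,-37,2.5,0,1,-37,2.5,0,1,-37,2.5,0,1,-37,2.5,0,1,-37,2.5,0,1,-37,2.5,0]
}}

```text
clock: 14.42
eef_pos: [540.1, -270.3, 177.4]
eef_rot: [-3.078, -0.008, 3.135]
wrist_force: [1.1, 0.1, -1.1]
finger_gap: 32.2
```

```bash
python3 to.py 538,-345,150 538,-345,55
```

```text
at [ 540.1 -270.3  177.4] [-3.078 -0.008  3.135] t 14.4167 gap 32.2 zaxis [-0.009 -0.064 -0.998]
538,-345,150 -> [  1.4 -72.8  32.2] rows 1.9
538,-345,55 -> [-0.8  6.1 94.8] rows 2.5
```

{"fn": "drive_tool", "kwargs": {
  "motion": [1,-35,3,0,1,-33,15,0,0,-3,30,0,0,2,30,0,0,2,25,0,0,2,20,0,0,0,0,0]
}}

```text
clock: 15.0
eef_pos: [533.4, -356.4, 52.3]
eef_rot: [-3.076, -0.007, 3.125]
wrist_force: [-0.9, 0.5, -2.3]
finger_gap: 32.0
```

{"fn": "drive_tool", "kwargs": {
  "motion": [0,0,5,0,0,0,0,0,0,0,0,0,0,0,0,0,0,0,-25,0,0,0,-35,0,0,0,-35,0,0,36,-35,0],
  "jaw": 0.4
}}

```text
clock: 15.67
eef_pos: [534.3, -321.7, 173.6]
eef_rot: [-3.076, -0.007, 3.123]
wrist_force: [-0.1, -0.2, -0.1]
finger_gap: 56.7
```

```bash
python3 to.py 587,40,175 587,40,110
```

```text
at [ 534.3 -321.7  173.6] [-3.076 -0.007  3.123] t 15.6667 gap 56.7 zaxis [-0.009 -0.066 -0.998]
587,40,175 -> [-45.8 361.7 -25.6] rows 9.5
587,40,110 -> [-0.5  4.3 64.9] rows 1.7
```

{"fn": "drive_tool", "kwargs": {
  "motion": [-5,38,-3,0,-5,38,-3,0,-5,38,-3,0,-5,38,-3,0,-5,38,-3,0,-5,38,-3,0,-5,38,-3,0,-5,38,-3,0]
}}

```text
clock: 16.33
eef_pos: [584.9, -8.3, 197.8]
eef_rot: [-3.065, 0.024, 3.117]
wrist_force: [0.5, -0.6, 0.8]
finger_gap: 56.2
```

{"fn": "drive_tool", "kwargs": {
  "motion": [-4,35,0,0,0,8,20,0,0,0,25,-0.1,0,0,10,0,0,0,0,0]
}}

```text
clock: 16.75
eef_pos: [594.4, 42.0, 147.0]
eef_rot: [-3.063, 0.032, -3.056]
wrist_force: [0.0, -0.5, -0.6]
finger_gap: 56.2
```

```bash
python3 to.py 587,38,24
```

```text
at [594.4  42.  147. ] [-3.063  0.032 -3.056] t 16.75 gap 56.2 zaxis [ 0.038 -0.075 -0.996]
587,38,24 -> [ 11.6   6.2 122.5] rows 3.2
```

{"fn": "drive_tool", "kwargs": {
  "motion": [3,1.5,32,0,3,1.5,32,0,3,1.5,32,0,1,1,10,0,0,0,0,0]
}}

```text
clock: 17.17
eef_pos: [592.6, 36.4, 46.5]
eef_rot: [-3.063, 0.045, -3.072]
wrist_force: [1.0, -0.3, 0.3]
finger_gap: 56.5
```

```bash
python3 to.py 587,38,24
```

```text
at [592.6  36.4  46.5] [-3.063  0.045 -3.072] t 17.1667 gap 56.5 zaxis [ 0.051 -0.075 -0.996]
587,38,24 -> [ 6.5  3.7 22. ] rows 0.6
```

{"fn": "drive_tool", "kwargs": {
  "motion": [5,3,10,0,2,1,8,0,1,0,3,0,0,0,0,0]
}}

```text
clock: 17.5
eef_pos: [587.9, 37.8, 29.3]
eef_rot: [-3.063, 0.053, -3.076]
wrist_force: [-0.4, -0.6, 0.3]
finger_gap: 56.3
```

{"fn": "drive_tool", "kwargs": {
  "motion": [0,0,0,0,0,0,0,0,0,0,0.3,0,0,0,0.3,0,0,0,0.3,0,0,0,0.3,0],
  "jaw": 1
}}

```text
clock: 18.0
eef_pos: [589.5, 37.9, 31.3]
eef_rot: [-3.062, 0.057, -3.076]
wrist_force: [-3.6, -0.2, 5.5]
finger_gap: 31.7
```

{"fn": "drive_tool", "kwargs": {
  "motion": [0,0,-20,0,0,0,-35,0,0,0,-38,0,0,0,-38,0,3,-37,0,0,3,-37,2,0,3,-37,2,0,3,-37,2,0]
}}

```text
clock: 18.67
eef_pos: [577.8, -98.6, 171.6]
eef_rot: [-3.063, 0.054, -3.066]
wrist_force: [0.2, 0.1, -1.9]
finger_gap: 31.6
```

```bash
python3 to.py 540,-400,170
```

```text
at [577.8 -98.6 171.6] [-3.063  0.054 -3.066] t 18.6667 gap 31.6 zaxis [ 0.059 -0.075 -0.995]
540,-400,170 -> [  60.5 -296.8   21.8] rows 7.8
```

{"fn": "drive_tool", "kwargs": {
  "motion": [8,-37,2.5,0,8,-37,2.5,0,8,-37,2.5,0,8,-37,2.5,0,8,-37,2.5,0,8,-37,2.5,0,8,-37,2.5,0,4,-37,2.5,0]
}}

```text
clock: 19.33
eef_pos: [535.7, -413.3, 170.7]
eef_rot: [-3.064, 0.053, -3.065]
wrist_force: [1.5, 0.0, -1.0]
finger_gap: 31.7
```

```bash
python3 to.py 538,-422,150 538,-422,55
python3 - <<'E'
from h import *
im,i=snap('scene','s11');cv2.imwrite('pics/s11c.png',cv2.resize(im[180:380,270:560],None,fx=2.7,fy=2.7))
E
```

```text
at [ 535.7 -413.3  170.7] [-3.064  0.053 -3.065] t 19.3333 gap 31.7 zaxis [ 0.059 -0.074 -0.996]
538,-422,150 -> [-0.5 -7.2 21.4] rows 0.6
538,-422,55 -> [ 5.   7.4 94.6] rows 2.5
```

View pics/s11c.png

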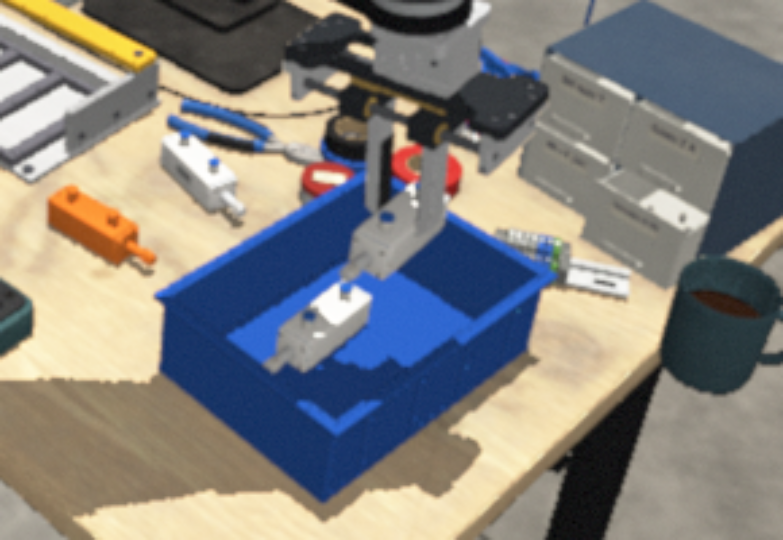

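```bash
python3 -c "
from h import *
for p in((310,315),(347,288)):print(on('scene',p[0]/2.7+270,p[1]/2.7+180,49))
for p in((162,296),(555,272),(335,433)):print(on('scene',p[0]/2.7+270,p[1]/2.7+180,85))"
```

```text
[ 513.7 -360.    49. ]
[ 562.8 -359.9   49. ]
[ 409.6 -289.2   85. ]
[ 669.1 -482.2   85. ]
[ 397.8 -471.1   85. ]
```

Cylinder lies at y≈-360; space at y≈-422 is free. Lowering the second.

{"fn": "drive_tool", "kwargs": {
  "motion": [0,-8,15,0,1,0,25,0,1,2,30,0,1,2,25,0,1,2,15,0,0,0,0,0]
}}

```text
clock: 19.88
eef_pos: [534.5, -435.8, 54.2]
eef_rot: [-3.062, 0.052, -3.076]
wrist_force: [-0.1, 0.3, -1.3]
finger_gap: 31.4
```

{"fn": "drive_tool", "kwargs": {
  "motion": [0,0,0,0,0,0,0,0,0,0,0,0,0,0,0,0,0,0,-25,0,0,0,-35,0,0,0,-35,0,0,36,-35,0],
  "jaw": 0.4
}}

```text
clock: 20.55
eef_pos: [524.8, -398.8, 178.3]
eef_rot: [-3.065, 0.05, -3.078]
wrist_force: [0.1, 0.1, 0.9]
finger_gap: 56.5
```

```bash
python3 to.py 621,-136,180
python3 - <<'E'
from h import *
im,i=snap('scene','s12');im=cv2.resize(im[180:380,270:560],None,fx=2.7,fy=2.7);cv2.imwrite('pics/s12c.png',im)
E
```

```text
at [ 524.8 -398.8  178.3] [-3.065  0.05  -3.078] t 20.55 gap 56.5 zaxis [ 0.054 -0.073 -0.996]
621,-136,180 -> [-112.7  255.7  -15.8] rows 6.7
```

View pics/s12c.png

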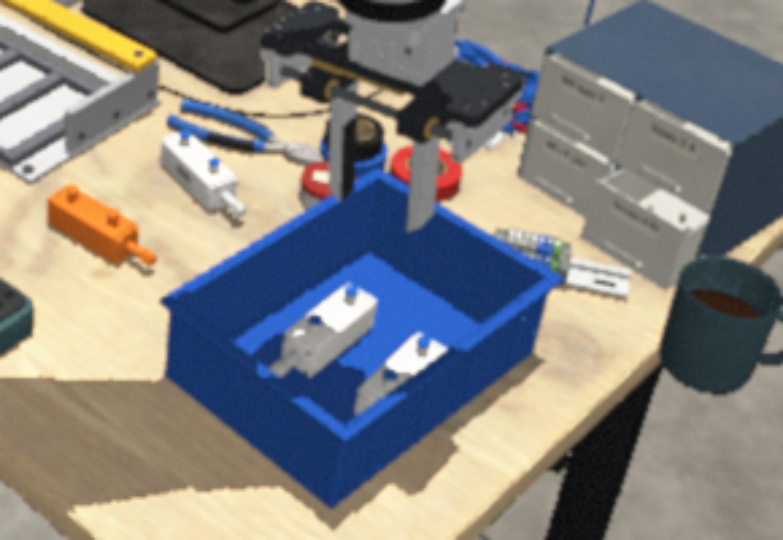

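{"fn": "drive_tool", "kwargs": {
  "motion": [0,36,-3,0.12,0,0,0,0.12,0,0,0,0.12,0,0,0,0.12,0,0,0,0.12,0,0,0,0.12,0,0,0,0.12,0,0,0,0.12]
}}

```text
clock: 21.27
eef_pos: [528.0, -356.3, 203.1]
eef_rot: [3.133, 0.128, 2.216]
wrist_force: [1.1, 0.3, -0.9]
finger_gap: 56.3
```

{"fn": "drive_tool", "kwargs": {
  "motion": [0,0,0,0.12,0,0,0,0.12,0,0,0,0.12,0,0,0,0.12,0,0,0,0.12,0,0,0,0.12,0,0,0,0.12,0,0,0,0]
}}

```text
clock: 21.93
eef_pos: [530.7, -358.9, 216.8]
eef_rot: [3.016, 0.086, 1.33]
wrist_force: [-0.4, 0.5, 1.1]
finger_gap: 56.6
```

```bash
python3 to.py 621,-136,180; python3 - <<'E'
from h import *
print(read_state()['joints'].round(2))
im,i=snap('scene','s13')
h=cv2.cvtColor(im,cv2.COLOR_BGR2HSV);m=cv2.inRange(h,(105,150,80),(125,255,255))[220:262,325:365]
n,l,s,c=cv2.connectedComponentsWithStats(m)
for k in range(1,n):
    q=c[k]+[325,220];print(s[k],q.round(1),on('scene',*q,44),on('scene',*q,38))
for p in((190,110),(250,130)):print('pliers',on('scene',p[0]/2.7+270,p[1]/2.7+180,8))
E
```

```text
at [ 530.7 -358.9  216.8] [3.016 0.086 1.33 ] t 21.9333 gap 56.6 zaxis [ 0.101 -0.113 -0.988]
621,-136,180 -> [240.3  32.2  20.5] rows 6.3
[-0.64  0.41  1.36 -0.03  1.23 -0.4 ]
[13  0 27  9 71] [353.2 222.9] [ 680.3 -119.3   44. ] [ 687. -114.   38.]
[ 8  4 14  7 40] [339.  227.2] [ 637.2 -107.3   44. ] [ 643.6 -101.8   38. ]
[39 13  1  3  3] [364. 234.] [ 663.6 -171.4   44. ] [ 670.2 -166.4   38. ]
[23 19  2  2  3] [348.7 239.7] [ 615.6 -161.2   44. ] [ 621.9 -156.2   38. ]
pliers [701.6 -55.9   8. ]
pliers [ 721. -121.    8.]
```

```bash
python3 to.py 621,-136,100
```

```text
at [ 530.8 -358.9  217. ] [3.016 0.087 1.337] t 21.9833 gap 56.4 zaxis [ 0.102 -0.113 -0.988]
621,-136,100 -> [247.   23.9  99.7] rows 6.5
```

{"fn": "drive_tool", "kwargs": {
  "motion": [35,3.4,2,0,35,3.4,8,0,35,3.4,12,0,35,3.4,15,0,35,3.4,18,0,35,3.4,22,0,28,3.4,20,0]
}}

```text
clock: 22.57
eef_pos: [621.1, -143.0, 110.6]
eef_rot: [2.998, 0.098, 1.364]
wrist_force: [0.6, -0.9, 0.2]
finger_gap: 56.5
```

```bash
python3 to.py 621,-136,90; python3 - <<'E'
from h import *
im,i=snap('wrist','w14')
h=cv2.cvtColor(im,cv2.COLOR_BGR2HSV);m=cv2.inRange(h,(105,150,80),(125,255,255))
n,l,s,c=cv2.connectedComponentsWithStats(m)
for k in range(1,n):
    if s[k,4]>15:print(s[k],c[k].round(1),on('wrist',*c[k],44,i))
E
```

```text
at [ 621.1 -143.   110.6] [2.998 0.098 1.364] t 22.5667 gap 56.5 zaxis [ 0.12  -0.124 -0.985]
621,-136,90 -> [ 8.8 -4.4 19.4] rows 0.5
[261 159  13  14 147] [267.  165.3] [ 627.1 -110.7   44. ]
[394 203  29  61 248] [402.6 240.3] [ 727.5 -200.6   44. ]
[529 209  31  23 368] [545.7 219.8] [ 862.3 -215.6   44. ]
[259 225   6   9  27] [261.5 229.3] [ 612.5 -160.    44. ]
[524 226  36  19 150] [541.5 235.9] [ 859.9 -231.4   44. ]
[523 243  37  32 593] [543.3 258.4] [ 864.3 -256.6   44. ]
[ 187  341  174   40 5893] [274.6 361.8] [ 596.4 -294.1   44. ]
[356 377  16   4  39] [365.1 379.1] [ 679.3 -346.    44. ]
```

View pics/w14.png

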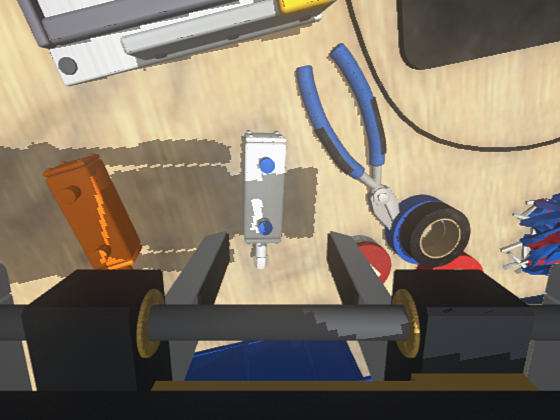

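```bash
python3 to.py 620,-135,60 620,-135,18
```

```text
at [ 621.  -138.9  105.9] [3.003 0.097 1.367] t 22.6167 gap 56.4 zaxis [ 0.115 -0.122 -0.986]
620,-135,60 -> [ 8.  -8.  44.7] rows 1.2
620,-135,18 -> [ 4.1 -5.8 41.4] rows 1.1
```

{"fn": "drive_tool", "kwargs": {
  "motion": [3,-3,18,0,3,-4,28,0,3,-4,25,0,2,-2,14,0,0,0,0,0]
}}

```text
clock: 23.03
eef_pos: [623.2, -132.4, 17.8]
eef_rot: [3.001, 0.101, 1.398]
wrist_force: [-0.0, -0.6, 0.8]
finger_gap: 56.6
```

```bash
python3 to.py 620,-135,18
```

```text
at [ 623.2 -132.4   17.8] [3.001 0.101 1.398] t 23.0333 gap 56.6 zaxis [ 0.121 -0.123 -0.985]
620,-135,18 -> [-3.2 -2.7 -0.3] rows 0.1
```

{"fn": "drive_tool", "kwargs": {
  "motion": [-2,-2,0.7,0.03,0,0,0.7,0,0,0,0.7,0,0,0,0.5,0,0,0,0.3,0,0,0,0,0],
  "jaw": 1,
  "grip_force": 40
}}

```text
clock: 23.53
eef_pos: [623.4, -135.8, 20.4]
eef_rot: [2.991, 0.098, 1.373]
wrist_force: [0.2, 0.9, -1.5]
finger_gap: 32.1
```

```bash
python3 to.py 623,-135,150
```

```text
at [ 623.4 -135.8   20.4] [2.991 0.098 1.373] t 23.5333 gap 32.1 zaxis [ 0.128 -0.125 -0.984]
623,-135,150 -> [ -12.    18.8 -127.7] rows 3.4
```

{"fn": "drive_tool", "kwargs": {
  "motion": [-2,3,-20,0,-3,5,-36,0,-3,5,-36,0,-3,5,-36,0,0,0,0,-0.12,0,0,0,-0.12,0,0,0,-0.12,0,0,0,-0.12]
}}

```text
clock: 24.2
eef_pos: [621.7, -133.7, 158.8]
eef_rot: [3.055, 0.158, 1.869]
wrist_force: [0.5, 0.1, -2.2]
finger_gap: 32.9
```

{"fn": "drive_tool", "kwargs": {
  "motion": [0,0,0,-0.12,0,0,0,-0.12,0,0,0,-0.12,0,0,0,-0.12,0,0,0,-0.12,0,0,0,-0.12,0,0,0,-0.12,0,0,0,-0.12]
}}

```text
clock: 24.87
eef_pos: [621.3, -133.7, 161.1]
eef_rot: [-3.054, 0.159, 2.883]
wrist_force: [-0.2, -0.5, -2.3]
finger_gap: 32.2
```

{"fn": "drive_tool", "kwargs": {
  "motion": [0,0,0,-0.12,0,0,0,-0.12,0,0,0,-0.08,0,0,0,0]
}}

```text
clock: 25.2
eef_pos: [621.0, -133.6, 161.8]
eef_rot: [-3.006, 0.121, -3.058]
wrist_force: [-0.6, -0.1, -1.5]
finger_gap: 32.3
```

```bash
python3 to.py 577,105,150
```

```text
at [ 621.  -133.6  161.8] [-3.006  0.121 -3.058] t 25.2 gap 32.3 zaxis [ 0.131 -0.125 -0.984]
577,105,150 -> [ 25.1 240.5 -23.9] rows 6.3
```

```bash
python3 - <<'E'
from h import *
import pickle
i=pickle.load(open('w9.pkl','rb'));im=cv2.imread('pics/w9.png');g=cv2.cvtColor(im,cv2.COLOR_BGR2GRAY)
print('col294',[(r,int(g[r,288:300].mean())) for r in range(130,150)],[(r,int(g[r,288:300].mean())) for r in range(232,270,1)])
print('row225',[(c,int(g[218:226,c].mean())) for c in range(256,332)])
for u,v in((294,144),(294,242),(272,220),(313,220)):print(u,v,on('wrist',u,v,20,i),on('wrist',u,v,8,i))
E
python3 to.py 550,105,150
```

```text
col294 [(130, 123), (131, 122), (132, 105), (133, 87), (134, 90), (135, 91), (136, 84), (137, 82), (138, 79), (139, 83), (140, 124), (141, 132), (142, 133), (143, 128), (144, 129), (145, 130), (146, 131), (147, 132), (148, 130), (149, 130)] [(232, 230), (233, 228), (234, 230), (235, 231), (236, 230), (237, 230), (238, 234), (239, 240), (240, 228), (241, 133), (242, 75), (243, 75), (244, 88), (245, 122), (246, 150), (247, 141), (248, 135), (249, 132), (250, 129), (251, 136), (252, 136), (253, 135), (254, 134), (255, 135), (256, 136), (257, 135), (258, 135), (259, 136), (260, 134), (261, 134), (262, 135), (263, 137), (264, 139), (265, 133), (266, 92), (267, 90), (268, 119), (269, 163)]
row225 [(256, 234), (257, 231), (258, 231), (259, 231), (260, 231), (261, 234), (262, 235), (263, 159), (264, 119), (265, 136), (266, 141), (267, 142), (268, 144), (269, 145), (270, 146), (271, 149), (272, 153), (273, 142), (274, 118), (275, 105), (276, 210), (277, 235), (278, 233), (279, 231), (280, 231), (281, 231), (282, 231), (283, 231), (284, 231), (285, 231), (286, 231), (287, 231), (288, 231), (289, 231), (290, 231), (291, 231), (292, 231), (293, 231), (294, 231), (295, 231), (296, 231), (297, 231), (298, 231), (299, 231), (300, 231), (301, 231), (302, 231), (303, 231), (304, 231), (305, 231), (306, 231), (307, 231), (308, 231), (309, 231), (310, 232), (311, 234), (312, 239), (313, 173), (314, 102), (315, 114), (316, 141), (317, 147), (318, 147), (319, 147), (320, 148), (321, 148), (322, 149), (323, 150), (324, 148), (325, 128), (326, 143), (327, 227), (328, 238), (329, 239), (330, 176), (331, 135)]
294 144 [502.9 108.6  20. ] [503.2 108.3   8. ]
294 242 [628.7 107.7  20. ] [632.7 107.4   8. ]
272 220 [599.1  79.5  20. ] [602.2  78.4   8. ]
313 220 [599.  132.2  20. ] [602.1 132.6   8. ]
at [ 621.  -133.6  161.8] [-3.006  0.121 -3.058] t 25.2 gap 32.3 zaxis [ 0.131 -0.125 -0.984]
550,105,150 -> [ 51.8 242.3 -27.4] rows 6.4
```

{"fn": "drive_tool", "kwargs": {
  "motion": [8,35,-4,0,8,35,-4,0,8,35,-4,0,8,35,-4,0,8,35,-4,0,8,35,-4,0,3,22,-2,0,0,0,0,0]
}}

```text
clock: 25.87
eef_pos: [549.9, 102.7, 150.8]
eef_rot: [-3.009, 0.127, -3.087]
wrist_force: [0.5, -0.9, -1.8]
finger_gap: 32.7
```

```bash
python3 to.py 550,105,80 550,105,34
```

```text
at [549.9 102.7 150.8] [-3.009  0.127 -3.087] t 25.8667 gap 32.7 zaxis [ 0.133 -0.125 -0.983]
550,105,80 -> [ 8.7 11.6 69.3] rows 1.8
550,105,34 -> [ 5.8  6.  45.2] rows 1.2
```

{"fn": "drive_tool", "kwargs": {
  "motion": [3,4,25,0,3,4,25,0,4,5,25,0,1,1,5,0,0,0,0,0]
}}

```text
clock: 26.28
eef_pos: [550.4, 107.5, 69.2]
eef_rot: [-3.011, 0.134, -3.097]
wrist_force: [0.8, -0.0, -1.9]
finger_gap: 32.8
```

```bash
python3 to.py 550,105,33; python3 - <<'E'
from h import *
a,_=snap('scene','s15');b,_=snap('side','d15')
cv2.imwrite('pics/c15.png',np.hstack([cv2.resize(a[150:250,190:330],None,fx=2.8,fy=2.8),cv2.resize(b[160:260,215:355],None,fx=2.8,fy=2.8)]))
E
```

```text
at [550.4 107.5  69.2] [-3.011  0.134 -3.097] t 26.2833 gap 32.8 zaxis [ 0.138 -0.124 -0.983]
550,105,33 -> [ 5.3  2.2 35.8] rows 0.9
```

View pics/c15.png

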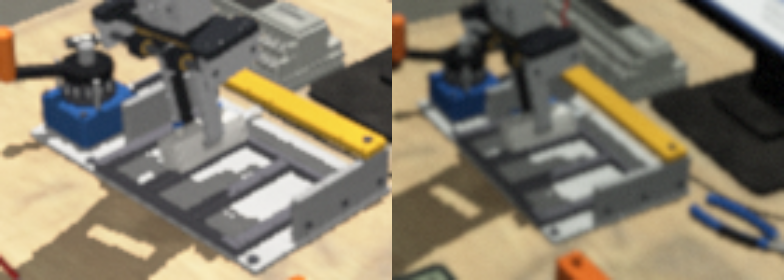

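{"fn": "drive_tool", "kwargs": {
  "motion": [2.5,1,16,0,2,1,14,0,1,0,6,0,0,0,0,0]
}}

```text
clock: 26.72
eef_pos: [554.5, 104.3, 40.1]
eef_rot: [-3.013, 0.146, -3.1]
wrist_force: [-0.5, -0.8, -2.0]
finger_gap: 32.1
```

```bash
python3 to.py 550,105,32
```

```text
at [554.5 104.3  40.1] [-3.013  0.146 -3.1  ] t 26.7167 gap 32.1 zaxis [ 0.15  -0.122 -0.981]
550,105,32 -> [5.6 1.8 7.2] rows 0.2
```

{"fn": "drive_tool", "kwargs": {
  "motion": [4,1.5,6,0,2,0,5,0,0.5,0,2,0]
}}

```text
clock: 26.97
eef_pos: [552.6, 104.2, 29.7]
eef_rot: [-3.014, 0.154, -3.101]
wrist_force: [-0.2, -2.8, 11.8]
finger_gap: 32.2
```

```bash
python3 to.py 550,105,31
```

```text
at [552.6 104.2  29.7] [-3.014  0.154 -3.101] t 26.9667 gap 32.2 zaxis [ 0.157 -0.121 -0.98 ]
550,105,31 -> [ 2.3  0.6 -1.8] rows 0.1
```

{"fn": "drive_tool", "kwargs": {
  "motion": [0,0,-1,0,0,0,0,0,0,0,0,0,0,0,0,0,-4,-3,-25,0,-5,-4,-35,0,-5,-4,-35,0,-3,-3,-20,0],
  "jaw": 0.4
}}

```text
clock: 27.63
eef_pos: [548.8, 104.7, 148.1]
eef_rot: [-3.013, 0.145, -3.1]
wrist_force: [0.9, -0.1, 0.2]
finger_gap: 56.6
```

```bash
python3 to.py 467,324,190; python3 - <<'E'
from h import *
a,_=snap('scene','s16');b,_=snap('wrist','w16')
cv2.imwrite('pics/c16.png',np.hstack([cv2.resize(a[150:250,190:330],None,fx=2.8,fy=2.8),cv2.resize(b,(392,280))]))
E
```

```text
at [548.8 104.7 148.1] [-3.013  0.145 -3.1  ] t 27.6333 gap 56.6 zaxis [ 0.148 -0.122 -0.981]
467,324,190 -> [ 65.9 213.9 -80.1] rows 5.6
```

View pics/c16.png

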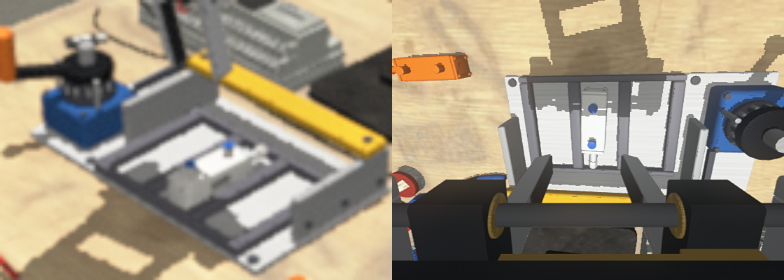

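{"fn": "drive_tool", "kwargs": {
  "motion": [5,30,-20,0,10,34,-14,0,10,34,-14,0,12,36,-14,0,14,36,-10,0,12,30,-4,0,0,5,0,0]
}}

```text
clock: 28.32
eef_pos: [467.3, 320.8, 184.6]
eef_rot: [-3.012, 0.144, -3.107]
wrist_force: [0.8, -0.6, 0.6]
finger_gap: 56.4
```

```bash
python3 to.py 467,323,150 467,323,100; python3 - <<'E'
from h import *
b,i=snap('wrist','w17')
cv2.imwrite('pics/w17.png',b);print(px('wrist',[465.2,324.5,140],i))
h=cv2.cvtColor(b,cv2.COLOR_BGR2HSV)
m=cv2.inRange(h,(5,170,100),(20,255,255))
n,l,s,c=cv2.connectedComponentsWithStats(m)
for k in range(1,n):
    if s[k,4]>80:print(s[k],c[k].round(1),on('wrist',*c[k],120,i))
h=cv2.cvtColor(cv2.imread('pics/w16.png'),cv2.COLOR_BGR2HSV)
E
```

```text
at [467.3 320.8 184.6] [-3.012  0.144 -3.107] t 28.3167 gap 56.4 zaxis [ 0.147 -0.125 -0.981]
467,323,150 -> [ 5.2  6.6 33.6] rows 0.9
467,323,100 -> [ 7.2  6.4 49.1] rows 1.3
[290.5 214.9]
[150   0  14  38 204] [155.1  16.5] [340.2 230.9 120. ]
[241  11  25  35 731] [252.8  28.8] [347.2 295.1 120. ]
[269 189  26  27 529] [281.4 202.4] [464.2 315.7 120. ]
```

View pics/w17.png

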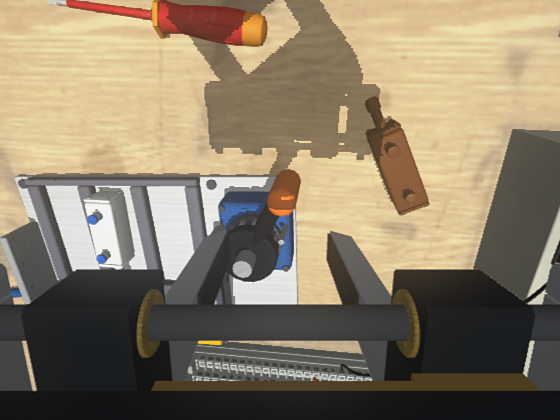

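```bash
python3 - <<'E'
from h import *
i=camera_info('wrist');print(px('wrist',[465.2,324.5,94],i),px('wrist',[465.2,324.5,140],i),px('wrist',[537.8,280.2,88],i),px('wrist',[537.8,280.2,104],i))
for p,z in(((287,178),94),((287,178),140),((283,205),140),((283,205),94),((241,263),104)):print(p,z,on('wrist',*p,z,i))
b=cv2.imread('pics/w17.png');h=cv2.cvtColor(b,cv2.COLOR_BGR2HSV);m=cv2.inRange(h,(4,120,60),(20,255,255));m[:,:262]=0;m[:,305:]=0;m[:160]=0;m[225:]=0
print(cv2.minAreaRect(np.argwhere(m>0)[:,::-1].astype(np.float32)))
E
```

```text
[296.7 191.9] [291.7 214.2] [247.6 259.2] [243.8 268.6]
(287, 178) 94 [453.6 316.1  94. ]
(287, 178) 140 [438.9 320.5 140. ]
(283, 205) 140 [458.7 318.2 140. ]
(283, 205) 94 [477.7 313.3  94. ]
(241, 263) 104 [532.2 277.8 104. ]
((283.29412841796875, 192.17648315429688), (28.85175132751465, 47.72470474243164), 12.52880859375)
```

```bash
python3 to.py 461,317,140 461,317,100
```

```text
at [468.1 320.  184.3] [-3.011  0.144 -3.107] t 28.3667 gap 56.5 zaxis [ 0.147 -0.125 -0.981]
461,317,140 -> [13.5  2.9 42.8] rows 1.1
461,317,100 -> [ 5.7  5.2 39.2] rows 1.0
```

{"fn": "drive_tool", "kwargs": {
  "motion": [8,2,12,0,6,2,26,0,3,3,30,0,2,2,14,0,0.5,0,1,0]
}}

```text
clock: 28.78
eef_pos: [461.5, 314.5, 93.2]
eef_rot: [-3.01, 0.143, -3.106]
wrist_force: [0.5, -0.3, -0.5]
finger_gap: 56.6
```

```bash
python3 to.py 461,317,100; python3 - <<'E'
from h import *
b,i=snap('wrist','w18');h=cv2.cvtColor(b,cv2.COLOR_BGR2HSV);m=cv2.inRange(h,(4,120,60),(20,255,255));m[:,:200]=0;m[:,365:]=0;m[:130]=0;m[310:]=0
n,l,s,c=cv2.connectedComponentsWithStats(m)
for k in range(1,n):
    if s[k,4]>80:print(s[k],c[k].round(1))
for p in((461,317),(465,324)):print([px('wrist',[*p,z],i) for z in(94,117,140)])
E
```

```text
at [461.5 314.5  93.2] [-3.01   0.143 -3.106] t 28.7833 gap 56.6 zaxis [ 0.146 -0.127 -0.981]
461,317,100 -> [-0.5  1.6 -7.1] rows 0.2
[ 248  221   53   84 3209] [275.8 265.2]
[array([281. , 248.9]), array([275.5, 271.1]), array([268.5, 299.6])]
[array([292.8, 255.9]), array([288.8, 278.9]), array([283.8, 308.4])]
```

{"fn": "drive_tool", "kwargs": {
  "motion": [0,1,-4,0,0,0,0,0,0,0,0.5,0,0,0,0.5,0,0,0,0.5,0,0,0,0,0],
  "jaw": 1,
  "grip_force": 25
}}

```text
clock: 29.33
eef_pos: [463.7, 315.3, 100.9]
eef_rot: [-3.013, 0.148, -3.109]
wrist_force: [0.4, -1.6, -3.5]
finger_gap: 23.8
```

{"fn": "drive_tool", "kwargs": {
  "motion": [4,-9.6,1,0,3,-9.9,1.1,0,2,-10.2,1.2,0,0.7,-10.3,1.3,0,-0.7,-10.3,1.4,0,-1.8,-10.1,1.5,0,-3,-9.7,1.6,0]
}}

```text
clock: 29.92
eef_pos: [459.3, 251.8, 101.6]
eef_rot: [-3.032, 0.149, -3.106]
wrist_force: [-3.1, 6.9, -1.7]
finger_gap: 23.1
```

```bash
python3 to.py; python3 -c "from h import *;bar('s19')"
```

```text
at [459.3 251.8 101.6] [-3.032  0.149 -3.106] t 29.9167 gap 23.1 zaxis [ 0.152 -0.104 -0.983]
bar ((287.4561462402344, 188.58355712890625), (76.4328842163086, 8.797403335571289), 27.681060791015625)
```

{"fn": "drive_tool", "kwargs": {
  "motion": [-3.4,-9.5,1.6,0,-4.6,-9,1.7,0,-5.6,-8.3,1.8,0,-6.5,-7.5,1.8,0,-6.5,-6,1.8,0,0,0,0.5,0]
}}

```text
clock: 30.47
eef_pos: [487.4, 214.3, 102.3]
eef_rot: [-3.041, 0.149, -3.107]
wrist_force: [-4.2, -1.8, 6.6]
finger_gap: 22.6
```

```bash
python3 to.py; python3 -c "from h import *;bar('s20')"
```

```text
at [487.4 214.3 102.3] [-3.041  0.149 -3.107] t 30.4667 gap 22.6 zaxis [ 0.151 -0.095 -0.984]
bar ((283.3891906738281, 190.76487731933594), (75.53787231445312, 8.889866828918457), 27.89727020263672)
```

{"fn": "drive_tool", "kwargs": {
  "motion": [-1,-0.7,-7,0,-1,-0.6,-7,0,-0.5,0,-3,0,0,0,-2,0,0,0,-2,0,0,0,-2,0]
}}

```text
clock: 31.02
eef_pos: [484.1, 218.4, 121.8]
eef_rot: [-3.045, 0.145, -3.108]
wrist_force: [10.1, 8.2, -27.8]
finger_gap: 22.4
```

```bash
python3 to.py; python3 -c "from h import *;bar('s21')"
```

```text
at [484.1 218.4 121.8] [-3.045  0.145 -3.108] t 31.0167 gap 22.4 zaxis [ 0.147 -0.092 -0.985]
bar ((283.3974304199219, 190.74771118164062), (75.54014587402344, 8.891983032226562), 27.847578048706055)
```

{"fn": "drive_tool", "kwargs": {
  "motion": [0,0,4,0,7,7.3,-1.5,0,6.2,8,-1.5,0,5.2,8.7,-1.5,0,4.2,9.2,-1.4,0,3,9.7,-1.3,0,1.8,10,-1.1,0,0.6,10.2,-0.9,0]
}}

```text
clock: 31.73
eef_pos: [449.5, 283.2, 114.9]
eef_rot: [-3.039, 0.139, -3.11]
wrist_force: [-0.4, -3.4, -4.2]
finger_gap: 22.8
```

```bash
python3 to.py; python3 -c "from h import *;bar('s22')"
```

```text
at [449.5 283.2 114.9] [-3.039  0.139 -3.11 ] t 31.7333 gap 22.8 zaxis [ 0.141 -0.098 -0.985]
bar ((283.3891906738281, 190.76487731933594), (75.53787231445312, 8.889866828918457), 27.89727020263672)
```

{"fn": "drive_tool", "kwargs": {
  "motion": [-2.5,10.2,-1,0,-2.6,9.9,-0.8,0,-3.8,9.6,-0.6,0,-4.9,9,-0.4,0,-5.9,8.4,-0.2,0,-5.8,6.5,0,0,0,0,0,0]
}}

```text
clock: 32.37
eef_pos: [469.5, 342.7, 112.9]
eef_rot: [-3.029, 0.127, -3.106]
wrist_force: [-9.8, -17.8, -4.1]
finger_gap: 19.1
```

```bash
python3 to.py; python3 -c "from h import *;bar('s23')"
```

```text
at [469.5 342.7 112.9] [-3.029  0.127 -3.106] t 32.3667 gap 19.1 zaxis [ 0.13  -0.107 -0.986]
bar ((283.4267578125, 190.68060302734375), (75.55399322509766, 8.795231819152832), 27.512001037597656)
```

{"fn": "drive_tool", "kwargs": {
  "motion": [-2,-4,6,0,-2,-1,6,0,0,0,0,0]
}}

```text
clock: 32.67
eef_pos: [468.4, 341.8, 101.7]
eef_rot: [-3.035, 0.114, -3.104]
wrist_force: [0.7, -19.0, -2.4]
finger_gap: 19.8
```

{"fn": "drive_tool", "kwargs": {
  "motion": [0,0,0,0,0,0,0,0,-6,1,0.5,0,-2,0,1,0,0,0,0.5,0],
  "jaw": 0.55
}}

```text
clock: 33.08
eef_pos: [477.6, 346.0, 102.4]
eef_rot: [-3.035, 0.116, -3.1]
wrist_force: [0.0, 0.4, -0.1]
finger_gap: 41.9
```

```bash
python3 to.py; python3 - <<'E'
from h import *
b,i=snap('wrist','w24');h=cv2.cvtColor(b,cv2.COLOR_BGR2HSV);m=cv2.inRange(h,(4,120,60),(20,255,255));m[:,:200]=0;m[:,365:]=0;m[:130]=0;m[310:]=0
n,l,s,c=cv2.connectedComponentsWithStats(m)
for k in range(1,n):
    if s[k,4]>80:print(s[k],c[k].round(1))
for p in((478,341),(472,343),(472,335)):print(p,[px('wrist',[*p,z],i) for z in(94,117,140)])
a,_=snap('side','d24');e,_=snap('scene','s24')
cv2.imwrite('pics/c24.png',np.hstack([cv2.resize(b,(400,300)),cv2.resize(e[140:215,165:265],(400,300))]))
E
```

```text
at [477.6 346.  102.4] [-3.035  0.116 -3.1  ] t 33.0833 gap 41.9 zaxis [ 0.12  -0.101 -0.988]
[345 130  20  61 711] [357.2 153.4]
[ 239  216   50   79 2782] [264.9 256.2]
(478, 341) [array([270.2, 242.1]), array([264.8, 261.4]), array([257.9, 285.9])]
(472, 343) [array([273.7, 233.4]), array([268.6, 251.9]), array([262.2, 275.5])]
(472, 335) [array([260.5, 232.5]), array([253.9, 250.7]), array([245.5, 274.1])]
```

View pics/c24.png

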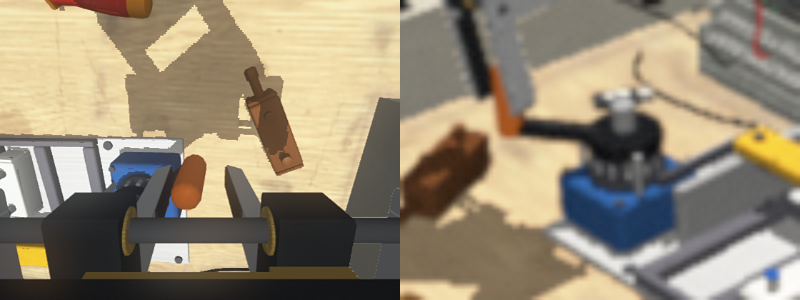

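{"fn": "drive_tool", "kwargs": {
  "motion": [0,-4,1,0,0,0,0.5,0,0,0,0.5,0,0,0,0.5,0,0,0,0.5,0],
  "jaw": 1,
  "grip_force": 30
}}

```text
clock: 33.65
eef_pos: [477.6, 340.2, 100.0]
eef_rot: [-3.034, 0.115, -3.101]
wrist_force: [-5.0, -0.4, 7.5]
finger_gap: 22.7
```

{"fn": "drive_tool", "kwargs": {
  "motion": [7,-7.6,0.3,0,6,-8.2,0.4,0,5,-9,0.5,0,4,-9.5,0.6,0,2.8,-9.8,0.8,0,1.6,-10.1,0.9,0]
}}

```text
clock: 34.15
eef_pos: [450.7, 295.7, 101.4]
eef_rot: [-3.06, 0.12, -3.098]
wrist_force: [-6.0, 10.4, 0.4]
finger_gap: 22.1
```

```bash
python3 to.py; python3 -c "from h import *;bar('s25')"
```

```text
at [450.7 295.7 101.4] [-3.06   0.12  -3.098] t 34.15 gap 22.1 zaxis [ 0.123 -0.077 -0.989]
bar ((279.7820129394531, 192.46420288085938), (75.9632568359375, 9.68752670288086), 27.758541107177734)
```

{"fn": "drive_tool", "kwargs": {
  "motion": [-1,-10,1,0,0,-10.2,1,0,-1,-10.2,1,0,-2,-10,1,0,-2.5,-5,0.6,0,0,0,0,0]
}}

```text
clock: 34.7
eef_pos: [454.7, 257.6, 102.9]
eef_rot: [-3.081, 0.118, -3.098]
wrist_force: [-4.1, 10.2, -2.2]
finger_gap: 22.0
```

```bash
python3 to.py; python3 -c "from h import *;bar('s26')"
```

```text
at [454.7 257.6 102.9] [-3.081  0.118 -3.098] t 34.7 gap 22.0 zaxis [ 0.12  -0.055 -0.991]
bar ((276.9476623535156, 194.09664916992188), (76.79149627685547, 9.232564926147461), 28.44292640686035)
```

{"fn": "drive_tool", "kwargs": {
  "motion": [-1,-5,0.5,0,0,-3,0.3,0,0,0,0,0]
}}

```text
clock: 35.0
eef_pos: [454.8, 256.5, 102.8]
eef_rot: [-3.095, 0.12, -3.098]
wrist_force: [-6.7, 8.8, -1.0]
finger_gap: 21.8
```

```bash
python3 to.py; python3 -c "from h import *;bar('s27')"
```

```text
at [454.8 256.5 102.8] [-3.095  0.12  -3.098] t 35.0 gap 21.8 zaxis [ 0.121 -0.041 -0.992]
bar ((276.8394775390625, 194.29815673828125), (76.80416870117188, 9.211082458496094), 28.300758361816406)
```

{"fn": "drive_tool", "kwargs": {
  "motion": [1,3,3,0,0,0,0,0,0,0,0,0]
}}

```text
clock: 35.3
eef_pos: [453.2, 262.7, 101.9]
eef_rot: [-3.101, 0.121, -3.099]
wrist_force: [1.2, 2.7, -1.8]
finger_gap: 21.8
```

{"fn": "drive_tool", "kwargs": {
  "motion": [0,0,0,0,0,0,0,0,0,0,0,0,-2,-1,-20,0,-4,-1,-35,0,-4,-1,-35,0,-4,-1,-35,0,0,0,0,0],
  "jaw": 0.4
}}

```text
clock: 35.97
eef_pos: [450.7, 262.2, 230.2]
eef_rot: [-3.097, 0.115, -3.098]
wrist_force: [0.2, -0.3, 0.6]
finger_gap: 56.5
```

```bash
python3 to.py; python3 - <<'E'
from h import *
bar('s28');e=cv2.imread('pics/s28.png');b,i=snap('wrist','w28')
cv2.imwrite('pics/c28.png',np.hstack([cv2.resize(e[150:250,180:320],(448,320)),cv2.resize(b,(352,320))]))
E
```

```text
at [450.7 262.2 230.2] [-3.097  0.115 -3.098] t 35.9667 gap 56.5 zaxis [ 0.116 -0.04  -0.992]
bar ((276.9476623535156, 194.09664916992188), (76.79149627685547, 9.232564926147461), 28.44292640686035)
```

View pics/c28.png

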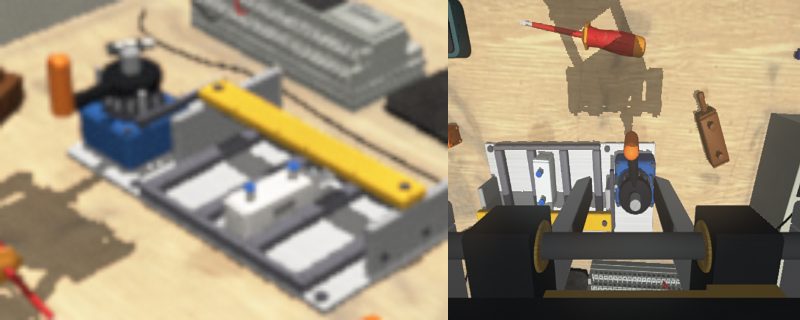

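```bash
python3 - <<'E'
from h import *
a=cv2.imread('pics/scene0.png');b=cv2.imread('pics/s28.png')
def knob(im):
    h=cv2.cvtColor(im,cv2.COLOR_BGR2HSV);m=cv2.inRange(h,(5,150,90),(18,255,255));m[:160]=0;m[195:]=0;m[:,:188]=0;m[:,207:]=0
    p=np.argwhere(m>0);return p.min(0),p.max(0),p.mean(0).round(2),len(p)
print(knob(a),knob(b))
t=cv2.resize(a[160:178,208:232],None,fx=8,fy=8,interpolation=cv2.INTER_CUBIC);s=cv2.resize(b[152:186,200:240],None,fx=8,fy=8,interpolation=cv2.INTER_CUBIC)
r=cv2.matchTemplate(s,t,cv2.TM_CCOEFF_NORMED);_,v,_,l=cv2.minMaxLoc(r);print('hub shift px',l[0]/8-8,l[1]/8-8,v)
print(px('scene',[537.8,280,100]),px('scene',[537.8,280,108]))
n=[px('scene',[537.8-85*np.cos(f),280.2+85*np.sin(f),140]) for f in(-.25,-.15,-.05)];print(n)
E
```

```text
(array([167, 194]), array([185, 201]), array([175.78, 197.48]), 122) (array([167, 195]), array([185, 202]), array([175.98, 198.47]), 123)
hub shift px 0.0 0.0 0.9977461695671082
[220.3 167.7] [220.2 165.4]
[array([200.1, 167.6]), array([197.9, 166.7]), array([196. , 165.8])]
```

```bash
python3 - <<'E'
from h import *
i=camera_info('wrist');b=camera('wrist')[:,:,::-1].copy();e=camera('scene')[:,:,::-1].copy()
def blobs(im,x0,x1,y0,y1):
    m=cv2.inRange(cv2.cvtColor(im,cv2.COLOR_BGR2HSV),(105,130,80),(125,255,255));k=np.zeros_like(m);k[y0:y1,x0:x1]=m[y0:y1,x0:x1]
    n,l,s,c=cv2.connectedComponentsWithStats(k);return [c[j] for j in range(1,n) if 4<s[j,4]<150]
W=blobs(b,120,180,195,290);S=blobs(e,235,285,190,220);print(W,S)
for w in W:
  for q in S:
    (o1,d1),(o2,d2)=ray('wrist',*w,i),ray('scene',*q);t=np.linalg.lstsq(np.c_[d1,-d2],o2-o1,rcond=None)[0];p,r=o1+t[0]*d1,o2+t[1]*d2
    if np.linalg.norm(p-r)<10:print(((p+r)/2).round(1),np.linalg.norm(p-r).round(1))
o=cv2.imread('pics/s12.png');print('tote diff',cv2.absdiff(o,e)[285:370,320:480].mean(),cv2.absdiff(o,e)[285:370,320:480].max())
E
```

```text
[array([143.89830508, 229.89830508]), array([148.17391304, 266.73913043])] [array([271.2, 201.4]), array([257.5, 208. ])]
[527.1  98.9  51.2] 2.0
[577.2  98.9  51. ] 2.7
tote diff 19.88671568627451 122
```

```bash
python3 -c "
from h import *
e,_=snap('scene','s29');cv2.imwrite('pics/s29c.png',cv2.resize(e[180:380,270:560],None,fx=2.7,fy=2.7))"
```

```text
(no output)
```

View pics/s29c.png

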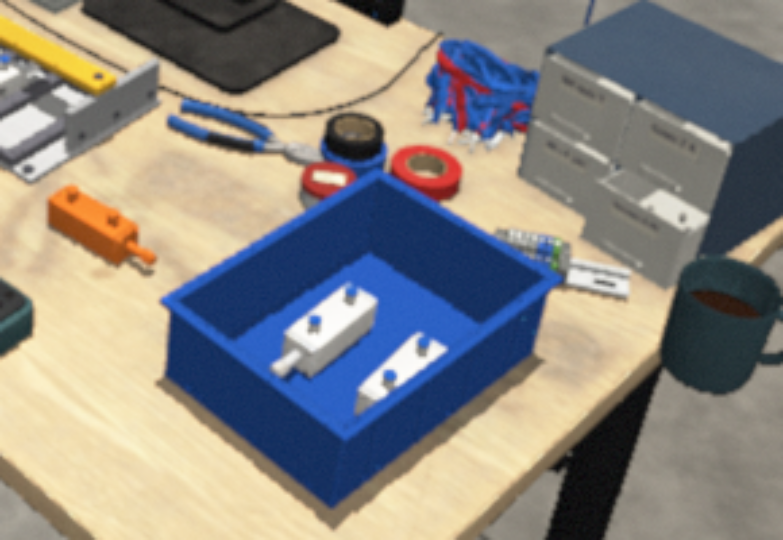

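The picture difference was only the arm's shadow. Both finished cylinders lie flat in the upright tote, with ports at crop (315,322)/(351,292) and (390,377)/(424,345).

```bash
python3 -c "
from cell import *;s=read_state();print(s['clock'],s['wrist_force'],sign_off())"
```

```text
the job is handed in; nothing more can be done
36.2167 [ 0.07538577  0.11967779 -0.76487012] None
```

The job is handed in, finished at 36 s on the robot's clock. I wound the bar fully back in two lever strokes and dropped both finished cylinders (right and left bays) into the tote. I then laid the one waiting cylinder in the middle bay and wound the bar home in two strokes. The brown and orange look-alikes were not touched.

**Last checks:**
- **Bar:** it reads within 0.1 pixel of its starting image position, and pushing the lever against the home stop moved it no further.
- **Lever:** the hub shows 0 pixels of shift from the start picture, so the lever is down in its serrations. Resting on the tips would have shown about 2 pixels.
- **Waiting cylinder:** the ports are at height 51 mm, as they should be for lying flat. The body middle is about 13 mm off the bay centre towards the robot and about 6 mm to the right.
- **Finished cylinders:** both lie flat in the upright tote.
- **Robot:** it is clear of everything, with under 1 N at the wrist.

**What went wrong on the way:**
- **Tool tilt:** it drifted by up to about 0.2 rad during the run, because tilt cannot be commanded.
- **Grip:** it opened once on the knob and later slid off-centre, and I re-gripped both times.
- **Comparison check:** a first before-and-after comparison of the tote differed. A closer look showed it was only the arm's shadow.
- **Pictures:** I viewed 16 against a budget of 14.

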